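# Close the dressing jars

### The arm

A 6-joint arm with a two-finger parallel gripper is mounted at the origin on the work surface. World frame = base frame: x ahead of the robot, y to its left, z up, the work surface at z = 0. Lengths are in m, angles in rad, forces in N, time in s.
With the tool pointing down it reaches from about 0.25 to 0.775 m from the base axis. Payload 4 kg.
Tool frame: the origin (TCP) lies on the centre line of the jaws, within the pads' length; the fingertips stand 17 mm ahead of it and the grasp point (between the pads) lies 2 mm behind it; z points along the fingers, y is the line along which they close (so a half turn about z gives the same grasp; the last joint's range is limited). The gripper opens to 94 mm and grips with 3 to 60 N. Pads are 16 mm wide; open, the fingers measure 119 mm over their backs; the gripper's body (75 mm by 177 mm) begins 78 mm behind the grasp point.
Start: joints at [-1.419, 0.087, 1.371, -0, 1.684, -0.103], TCP at [0.139, -0.532, 0.223] pointing down, gripper open.
Joint ranges: [-3.1, 3.1], [-0.76, 2.03], [0.27, 2.55], [-1.08, 4.22], [0.17, 2.65], [-2.57, 2.57]. Speed limits (rad/s): [2.79, 2.79, 3.14, 3.14, 3.14, 3.14].

### API

Orientations are given as [roll, pitch, yaw] about the fixed x, y, z axes, in that order (R = Rz(yaw) Ry(pitch) Rx(roll)).
In Python, from bench import robot gives the robot as it stands.
- The arm moves only by the tool servo_tool, never from a script. Its argument "plan" is a list of rows, each a list of 7 numbers: the shift along the tool's x, y, z normalised to -1 to 1, where 1 is 0.1 m, then the turn, a rotation vector about the tool's x, y, z normalised to -1 to 1, where 1 is pi/2 rad, then the finger opening in mm, from 0 to 94. In form: [[x, y, z, ax, ay, az, gripper], ...]. A call has 1 to 12 rows; each row is the pose to reach, as a shift and turn from the pose commanded when the call began, along the tool's axes at that moment; what a row does not reach only later rows make up. A row lasts 1/12 s, in which the tool goes at most 41.7 mm and 7.16 degrees, less where a joint would pass 70% of its speed; a pose out of reach is approached as far as the arm can. A call with a number of a shift or a turn outside -1 to 1 is refused whole. A call with a gripper value outside its range is refused whole. The fingers move at their own pace and stop on an object; the grip force is fixed at half the most. Time passes only in rows, so rows that repeat a pose let the fingers close. It gives the time, the measured TCP pose, the force, the opening and the grip force at its end, in the units of the state.
- robot.get_obs(): the state, without advancing time (a new reading comes with each control period).
- robot.snapshot(name): name is "side" or "top"; returns the picture (400x640x3 uint8, red, green, blue); there is no depth.
- robot.camera_params(name): a dict with "camera_matrix" (3x3 intrinsics, pixels), "rvec" (rotation vector, rad) and "tvec" (3), from world to camera coordinates, as OpenCV has them. Camera axes: x right, y down, z forward; pixel columns grow to the right and rows downward; lengths in m; the calibration is good to about 2 mm. A picture is of the moment at which its call begins. camera_params takes no time and is no camera call.
- robot.close_job(): hands the job in; it is judged then, once.
Trained networks look in the newest picture that a camera, given by its name, has taken for a name from the list of things; names that differ only in an ending like _2 or _b are one class to them, and where a whole thing is asked for, a point or a joint stands for the part that bears it (a point fixed in the world has none). Each returns a list of dicts, best first, with "conf" (0 to 1); they miss things now and then, are a little off and sometimes report something else, mostly with a low value. They report only what shows in the picture. A call takes as long as a camera call. They do not tell look-alikes from the thing itself.
- robot.find_in(thing, camera): "extent" ([centre column, centre row, width, height] in pixels, round what is visible of it).
The state is a dict: "time": time; "joint_positions": joint angles; "qvel": joint speeds; "joint_torque": joint torques, N m; "tool_pos": TCP position; "ee_rot": TCP orientation; "wrist_force": force on the tool from outside, world axes, zero at the start; "wrist_torque": the same for the moment, N m; "width": finger opening in m; "finger_force": force on a finger pad.
Only numpy, scipy, OpenCV 4.12 (cv2) and the standard library are available. Lean on these libraries where they do the work, as an engineer would, in place of code of your own. Each camera call takes 0.05 s, during which the arm holds its last target. There are 200 camera calls.

### The job

The steel dressing jars are back from washing: pick up the four loose steel lids by their black knobs and put each one on the open jar it fits by size, so that all four sit level and fully home on the rim. Leave the jars standing where they are, and do not push or knock over the brown medicine bottle or the small jar that is already closed.

Things in the scene. Friction and masses are not known exactly. Their poses are not given: they have to be found in the camera images.
- jar_xs: the smallest of four open dressing jars: a plain round upright-walled pot of stainless steel, 60 mm across, 50 mm high, wall 3 mm (mouth 54 mm), empty, standing loose on the desk. Origin: centre of its underside, z up; the rim lies 50 mm above it.
- jar_s: the second smallest of four open dressing jars: a plain round upright-walled pot of stainless steel, 76 mm across, 60 mm high, wall 3 mm (mouth 70 mm), empty, standing loose on the desk. Origin: centre of its underside, z up; the rim lies 60 mm above it.
- jar_m: the second largest of four open dressing jars: a plain round upright-walled pot of stainless steel, 92 mm across, 70 mm high, wall 3 mm (mouth 86 mm), empty, standing loose on the desk. Origin: centre of its underside, z up; the rim lies 70 mm above it.
- jar_l: the largest of four open dressing jars: a plain round upright-walled pot of stainless steel, 108 mm across, 80 mm high, wall 3 mm (mouth 102 mm), empty, standing loose on the desk. Origin: centre of its underside, z up; the rim lies 80 mm above it.
- lid_xs: the smallest loose lid, for jar_xs: round, steel, lying knob up, 64 mm across. Origin: centre of its underside, z up. In mm above it: tapered plug 0 to 8 (38 across below, 47 above) that enters the jar, flange 8 to 11 that rests on the rim, slight dome to 14, black upright cylindrical knob 16 to 40, 20 across, to grip. Seated, its origin is 42 mm above the jar's.
- lid_s: the second smallest loose lid, for jar_s: round, steel, lying knob up, 80 mm across. Origin: centre of its underside, z up. In mm above it: tapered plug 0 to 8 (54 across below, 63 above) that enters the jar, flange 8 to 11 that rests on the rim, slight dome to 14, black upright cylindrical knob 16 to 40, 20 across, to grip. Seated, its origin is 52 mm above the jar's.
- lid_m: the second largest loose lid, for jar_m: round, steel, lying knob up, 96 mm across. Origin: centre of its underside, z up. In mm above it: tapered plug 0 to 8 (70 across below, 79 above) that enters the jar, flange 8 to 11 that rests on the rim, slight dome to 14, black upright cylindrical knob 16 to 40, 20 across, to grip. Seated, its origin is 62 mm above the jar's.
- lid_l: the largest loose lid, for jar_l: round, steel, lying knob up, 112 mm across. Origin: centre of its underside, z up. In mm above it: tapered plug 0 to 8 (86 across below, 95 above) that enters the jar, flange 8 to 11 that rests on the rim, slight dome to 14, black upright cylindrical knob 16 to 40, 20 across, to grip. Seated, its origin is 72 mm above the jar's.
- closed_jar: a fifth, small steel jar that is already closed by its own knobbed lid and stays as it is: 44 mm across, 40 mm high to the rim (lid flange 48 mm), top of its black knob at 72 mm. Origin: centre of its underside, z up.
- amber_bottle: a closed brown glass medicine bottle with white cap, 54 mm across, 110 mm high, standing among the jars. Origin: centre of its underside, z up.
Not all that is in view belongs to the job. What is shaped like the lid_l but orange is not meant.

How it is judged:
At the end, for the whole second after the job is handed in: Each lid is on its own jar: centred within 8 mm, within 3 mm of its seated height, level with the rim within 0.06 rad; jars upright (0.06 rad), within 40 mm of where they were; all at rest; closed jar and brown bottle within 30 mm of where they were, not knocked over (horizontal distance between lid_xs and jar_xs below 0.008 m and z of lid_xs in the frame of jar_xs between 0.039 and 0.045 m and angle between the z axis of lid_xs and the z axis of jar_xs, either way round below 0.06 rad and angle between each of jar_xs, jar_s, jar_m, jar_l's own z axis and vertical below 0.06 rad and distance of each of jar_xs, jar_s, jar_m, jar_l from where it was at the start of the episode below 0.04 m and linear speed of each of lid_xs, jar_xs, lid_s, jar_s, lid_m, jar_m, lid_l, jar_l below 0.02 m/s and horizontal distance between lid_s and jar_s below 0.008 m and z of lid_s in the frame of jar_s between 0.049 and 0.055 m and angle between the z axis of lid_s and the z axis of jar_s, either way round below 0.06 rad and horizontal distance between lid_m and jar_m below 0.008 m and z of lid_m in the frame of jar_m between 0.059 and 0.065 m and angle between the z axis of lid_m and the z axis of jar_m, either way round below 0.06 rad and horizontal distance between lid_l and jar_l below 0.008 m and z of lid_l in the frame of jar_l between 0.069 and 0.075 m and angle between the z axis of lid_l and the z axis of jar_l, either way round below 0.06 rad and distance of each of closed_jar, amber_bottle from where it was at the start of the episode below 0.03 m); the robot touches nothing.
It fails at once if the jar that was already closed is shifted by more than 30 mm or knocked over (distance of closed_jar from where it was at the start of the episode above 0.03 m or angle between closed_jar's own z axis and vertical above 0.35 rad).
It fails at once if the brown medicine bottle is shifted by more than 30 mm or knocked over (distance of amber_bottle from where it was at the start of the episode above 0.03 m or angle between amber_bottle's own z axis and vertical above 0.35 rad).
It also fails if it takes over 120 s, if anything falls off the work surface, if the arm or the gripper's body presses on something with over 40 N, if the wrist force passes 120 N, or if a joint passes its speed limit or range.

## Working session

There is one attempt and no reset: what is moved stays moved. The work goes in short steps, Python scripts to look and compute and a tool call to move; the robot and the scene stay as the last step left them, time stands still between calls to the robot, and variables do not carry over. Pictures are saved under pics/ and viewed, at most 14 in all, crops included, and the job is handed in when it is done.

Besides the shell and the picture viewer there is one more tool, called after "Call:" as name(argument=value, ...) on one line, values as JSON. servo_tool: Moves the arm, as the interface text tells. Scaled input: -1 to 1 covers 0.1 m each way for a shift and pi/2 rad each way for a turn. Its arguments: {"type":"object","properties":{"plan":{"type":"array","items":{"type":"array","items":{"type":"number"}}}},"required":["plan"]}

```bash
mkdir -p pics
cat > h.py <<'E'
import sys,os
import numpy as np,cv2
from bench import robot
def cam(n):
    p=robot.camera_params(n); K=np.array(p["camera_matrix"],float); r=np.array(p["rvec"],float); t=np.array(p["tvec"],float).ravel()
    return K,r,t
def back(n,uv,z):
    K,r,t=cam(n); R=cv2.Rodrigues(r)[0]; c=-R.T@t
    d=R.T@np.linalg.inv(K)@np.array([uv[0],uv[1],1.]); return c+d*(z-c[2])/d[2]
def proj(n,P):
    K,r,t=cam(n); return cv2.projectPoints(np.array(P,float).reshape(-1,1,3),r,t,K,None)[0].reshape(-1,2)
def save(n,f):
    im=np.array(robot.snapshot(n)); cv2.imwrite('pics/'+f,im[:,:,::-1]); return im
E
python3 - <<'E'
from h import *
for n in("top","side"):
    save(n,n+"0.png"); K,r,t=cam(n); R=cv2.Rodrigues(r)[0]; print(n,K[0,0],K[1,1],K[:2,2],(-R.T@t).round(3),R[2].round(3))
    for th in "jar_xs jar_s jar_m jar_l lid_xs lid_s lid_m lid_l closed_jar amber_bottle".split():
        for d in robot.find_in(th,n)[:3]: print(th,round(d["conf"],2),np.round(d["extent"],1))
print({k:np.round(v,3) for k,v in robot.get_obs().items()})
E
```

```text
top 447.90392889288444 447.90392889288444 [313.24797775 192.91453073] [0.454 0.017 1.356] [ 0.081 -0.028 -0.996]
jar_xs 0.71 [272.4 224.8  21.5  18.2]
jar_s 0.97 [395.5 258.2  28.8  29.6]
jar_s 0.75 [337.9 156.6  35.4  38.8]
jar_s 0.74 [209.1 249.6  42.1  40.5]
jar_m 0.97 [395.5 258.2  28.8  29.6]
jar_m 0.75 [337.9 156.6  35.4  38.8]
jar_m 0.74 [209.1 249.6  42.1  40.5]
jar_l 0.97 [395.5 258.2  28.8  29.6]
jar_l 0.75 [337.9 156.6  35.4  38.8]
jar_l 0.74 [209.1 249.6  42.1  40.5]
lid_xs 0.82 [161.9 203.8  20.5  24.5]
lid_s 0.95 [216.  172.3  27.6  36.5]
lid_s 0.87 [401.4 180.1  36.1  36.1]
lid_s 0.8 [450.1 212.2  30.1  20.5]
lid_m 0.95 [216.  172.3  27.6  36.5]
lid_m 0.87 [401.4 180.1  36.1  36.1]
lid_m 0.8 [450.1 212.2  30.1  20.5]
lid_l 0.95 [216.  172.3  27.6  36.5]
lid_l 0.87 [401.4 180.1  36.1  36.1]
lid_l 0.8 [450.1 212.2  30.1  20.5]
closed_jar 0.45 [335.2 220.8  14.7  17.6]
amber_bottle 0.63 [271.8 156.3  16.4  22.7]
side 505.8882918700106 505.8882918700106 [315.16685404 194.02324089] [-0.317  0.991  0.845] [ 0.569 -0.639 -0.518]
jar_xs 0.91 [314.9 226.8  25.9  30.9]
jar_xs 0.
[... 634 characters left out ...]
  169.6  33.7  16.8]
lid_l 0.61 [234.4 238.2  31.6  25. ]
lid_l 0.59 [339.3 149.5  32.   16. ]
closed_jar 0.87 [355.6 197.2  13.8  26.7]
amber_bottle 0.83 [267.8 195.   17.1  38.8]
{'time': np.float64(1.1), 'joint_positions': array([-1.419,  0.087,  1.371, -0.   ,  1.684, -0.103]), 'qvel': array([ 0.001, -0.   ,  0.001, -0.001, -0.003,  0.   ]), 'joint_torque': array([-1.0000e-03, -3.4005e+01, -3.0260e+01,  7.1000e-02,  2.4000e-02,
        0.0000e+00]), 'tool_pos': array([ 0.139, -0.532,  0.223]), 'ee_rot': array([3.141, 0.   , 0.255]), 'wrist_force': array([ 0.392, -0.085, -0.29 ]), 'wrist_torque': array([-0.009,  0.014, -0.008]), 'finger_force': np.float64(0.0), 'width': np.float64(0.094)}
```

View pics/top0.png

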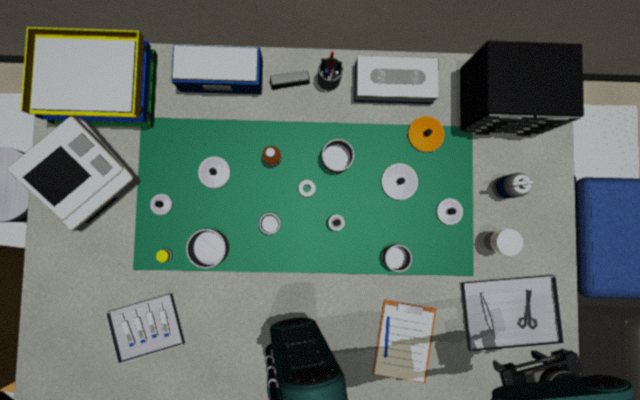

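View pics/side0.png

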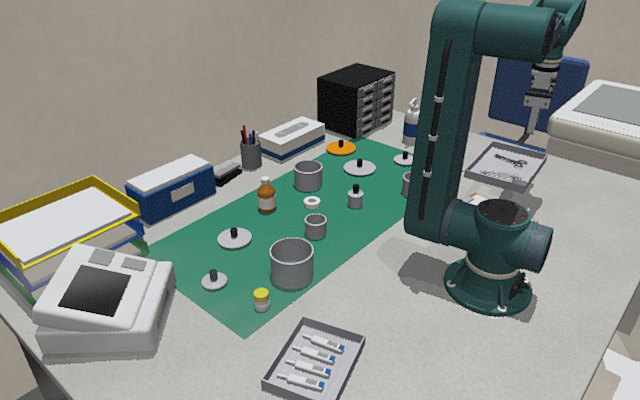

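The top view shows four white lids, with knobs near (162,204) xs, (214,172) m, (400,181) l and (450,212) s. The orange decoy is at (426,134). The jars are at (270,224) xs, (397,258) s, (337,156) m and (208,248) l. The bottle is at (271,157) and the closed jar at (336,222). The side view agrees, though the arm partly hides jar_s. Next I'll fit silhouettes.

```bash
cat >> h.py <<'E'
from scipy.optimize import minimize
a=np.linspace(0,2*np.pi,48,endpoint=False); U=np.c_[np.cos(a),np.sin(a)]
def disc(xy,r,z): return np.c_[xy+r*U,np.full(48,z)]
def mask(im):
    h=cv2.cvtColor(im,cv2.COLOR_RGB2HSV); return (((h[:,:,0]<60)|(h[:,:,0]>95)|(h[:,:,1]<90))*255).astype(np.uint8)
def fit(n,m,discs,uv,S=8,pad=30):
    "fit xy of a stack of (r,z) discs to the silhouette in mask m"
    u0,v0=int(uv[0])-pad,int(uv[1])-pad
    c=cv2.resize(m[v0:v0+2*pad,u0:u0+2*pad],None,fx=S,fy=S,interpolation=cv2.INTER_LINEAR)>127
    k,l=cv2.connectedComponents(c.astype(np.uint8)); i=l[int((uv[1]-v0)*S),int((uv[0]-u0)*S)]
    c=(l==i).astype(np.uint8) if i else c.astype(np.uint8)
    c=cv2.drawContours(c*0,cv2.findContours(c,cv2.RETR_EXTERNAL,cv2.CHAIN_APPROX_NONE)[0],-1,1,-1)
    def cost(q):
        p=(proj(n,np.vstack([disc(q,r,z) for r,z in discs]))-[u0,v0]+.5)*S-.5
        g=cv2.fillConvexPoly(c*0,cv2.convexHull(np.round(p).astype(np.int32)),1)
        return 1-(g&c).sum()/max(1,(g|c).sum())
    q0=back(n,uv,np.mean([z for r,z in discs]))[:2]
    s=minimize(cost,q0,method='Nelder-Mead',options=dict(initial_simplex=q0+np.array([[0,0],[.01,0],[0,.01]]),xatol=2e-4,fatol=1e-4))
    return s.x,1-s.fun
JAR=dict(xs=(.030,.05),s=(.038,.06),m=(.046,.07),l=(.054,.08)); LID=dict(xs=.032,s=.040,m=.048,l=.056)
jd=lambda k:[(JAR[k][0],0),JAR[k]]
ld=lambda k,z=0:[(LID[k],z+.008),(LID[k],z+.011)]
E
python3 - <<'E'
from h import *
m=mask(cv2.imread('pics/top0.png')[:,:,::-1].copy()); cv2.imwrite('pics/m.png',m)
J=dict(xs=(270,224),s=(397,258),m=(337,156),l=(208,248)); L=dict(xs=(162,204),s=(450,212),m=(214,172),l=(400,181))
ms=mask(cv2.imread('pics/side0.png')[:,:,::-1].copy())
SJ=dict(xs=(315,227),m=(308,177),l=(291,265)); SL=dict(xs=(214,280),m=(234,239),l=(360,169))
for k in J:
    print(k,'jar',*fit('top',m,jd(k),J[k]),'side',*(fit('side',ms,jd(k),SJ[k],pad=40) if k in SJ else ()))
    print(k,'lid',*fit('top',m,ld(k),L[k]),'side',*(fit('side',ms,ld(k)+[(.01,.016),(.01,.04)],SL[k]) if k in SL else ()))
print('amber',back('top',(271,154),.11),'closed',back('top',(336,222),.06),'decoy',back('top',(426,134),.02),'white cup',back('top',(506,242),.06),'spray',back('top',(515,185),.1))
E
```

```text
xs jar [0.46954786 0.10764158] 0.8837363494539782 side [0.46897805 0.10967477] 0.9506714571798799
xs lid [0.52084132 0.43415121] 0.942210166293195 side [0.51803217 0.4368856 ] 0.9349929299694872
s jar [ 0.37651386 -0.27104689] 0.9496471352957563 side
s lid [ 0.51809684 -0.43455733] 0.9529573146130881 side
m jar [ 0.67555279 -0.08843408] 0.9505941639143315 side [ 0.67130355 -0.0843112 ] 0.2577620741994078
m lid [0.62125588 0.28053147] 0.9526129073764315 side [0.61857745 0.28314711] 0.95874365087592
l jar [0.39520607 0.28484328] 0.9662046944918116 side [0.39418972 0.28428374] 0.9583590934451196
l lid [ 0.60581723 -0.28123736] 0.9581087151841868 side [ 0.60360469 -0.27626529] 0.9379044520669048
amber [0.66274179 0.10311507 0.11      ] closed [ 0.47709786 -0.08650692  0.06      ] decoy [ 0.75123074 -0.3603668   0.02      ] white cup [ 0.42909473 -0.58396692  0.06      ] spray [ 0.59239021 -0.5939242   0.1       ]
```

View pics/m.png

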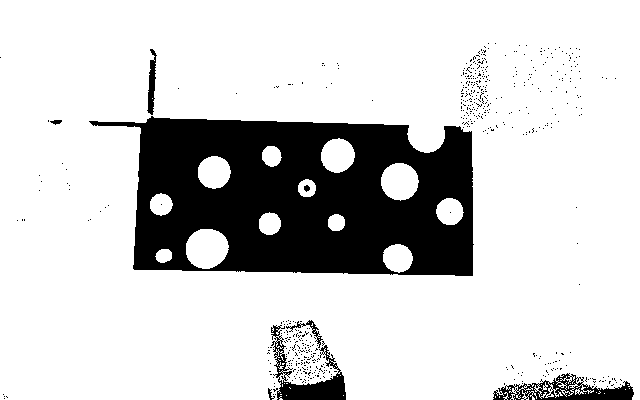

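Call:
servo_tool(plan=[[1,0,0,0,0,-0.337,60],[1,0,0,0,0,-0.337,60],[1,0,0,0,0,-0.337,60],[1,0,0,0,0,-0.337,60],[1,0,0,0,0,-0.337,60],[1,0,0,0,0,-0.337,60]])

```text
time: 1.6
tool_pos: [0.236, -0.5068, 0.2224]
ee_rot: [-3.142, 0.0, 0.786]
wrist_force: [0.7, 0.8, 0.6]
width: 0.0608
finger_force: 0.0
```

Call:
servo_tool(plan=[[0.8,0.5,0,0,0,0,60],[0.8,0.5,0,0,0,0,60],[0.8,0.5,0,0,0,0,60],[0.8,0.5,0,0,0,0,60]])

```text
time: 1.93
tool_pos: [0.3295, -0.4851, 0.2221]
ee_rot: [-3.141, -0.001, 0.787]
wrist_force: [-0.3, -1.0, -0.4]
width: 0.0595
finger_force: 0.0
```

Call:
servo_tool(plan=[[0.8,0.5,0.5,0,0,0,60],[0.8,0.5,0.5,0,0,0,60],[0.8,0.5,0.5,0,0,0,60],[0.8,0.5,0.5,0,0,0,60],[0.8,0.5,0.5,0,0,0,60],[0.8,0.5,0.5,0,0,0,60]])

```text
time: 2.43
tool_pos: [0.4178, -0.466, 0.1733]
ee_rot: [3.141, 0.001, 0.782]
wrist_force: [0.0, -0.1, 0.5]
width: 0.0602
finger_force: 0.0
```

Call:
servo_tool(plan=[[0.93,0.47,0.7,0,0,0,60],[0.93,0.47,0.7,0,0,0,60],[0.93,0.47,0.7,0,0,0,60],[0.93,0.47,0.7,0,0,0,60],[0.93,0.47,0.7,0,0,0,60],[0.93,0.47,0.7,0,0,0,60],[0.93,0.47,0.7,0,0,0,60]])

```text
time: 3.02
tool_pos: [0.5173, -0.4346, 0.1053]
ee_rot: [3.138, 0.001, 0.782]
wrist_force: [-0.9, 0.6, -0.3]
width: 0.0596
finger_force: 0.0
```

```bash
cat >> h.py <<'E'
def to(x,y,z):
    "normalised shift in tool axes from the measured pose to the target"
    o=robot.get_obs(); r,p,w=o["ee_rot"]; from scipy.spatial.transform import Rotation as Q
    print(np.round(Q.from_euler('xyz',[r,p,w]).as_matrix().T@(np.array([x,y,z])-o["tool_pos"])*10,3),np.round(o["tool_pos"],4),round(float(w),3))
E
python3 - <<'E'
from h import *
to(.517,-.433,.036)
im=save('side','s1.png'); cv2.imwrite('pics/s1c.png',cv2.resize(im[60:260,300:560,::-1],None,fx=3,fy=3))
E
```

```text
[ 0.01  -0.017  0.693] [ 0.5173 -0.4346  0.1053] 0.782
```

View pics/s1c.png

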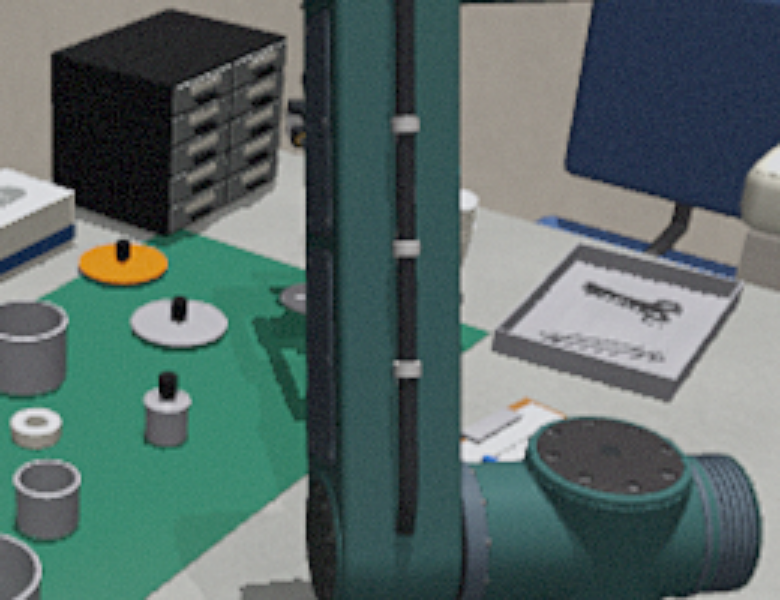

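The arm hides the gripper at the right-hand lid in this side view. The 60 mm opening leaves plenty of margin around the 20 mm knob, so I'll descend and grip.

Call:
servo_tool(plan=[[0.01,-0.01,0.25,0,0,0,60],[0.01,-0.01,0.45,0,0,0,60],[0.01,-0.01,0.6,0,0,0,60],[0.01,-0.01,0.69,0,0,0,60],[0.01,-0.01,0.69,0,0,0,60],[0.01,-0.01,0.69,0,0,0,60],[0.01,-0.01,0.69,0,0,0,10],[0.01,-0.01,0.69,0,0,0,10],[0.01,-0.01,0.69,0,0,0,10],[0.01,-0.01,0.69,0,0,0,10],[0.01,-0.01,0.69,0,0,0,10],[0.01,-0.01,0.69,0,0,0,10]])

```text
time: 4.07
tool_pos: [0.5185, -0.4312, 0.0338]
ee_rot: [3.141, 0.0, 0.784]
wrist_force: [0.7, -0.9, 0.3]
width: 0.0234
finger_force: 0.3
```

Call:
servo_tool(plan=[[0,0,0,0,0,0,10],[0,0,0,0,0,0,10],[0,0,0,0,0,0,10]])

```text
time: 4.32
tool_pos: [0.5186, -0.4313, 0.0338]
ee_rot: [3.141, -0.0, 0.784]
wrist_force: [0.7, 0.0, 0.3]
width: 0.0196
finger_force: 30.0
```

Call:
servo_tool(plan=[[0,0,-0.25,0,0,0,10],[0,0,-0.5,0,0,0,10],[0,0,-0.75,0,0,0,10],[0,0,-1,0,0,0,10],[0,0,-1,0,0,0,10],[0,0,-1,0,0,0,10]])

```text
time: 4.82
tool_pos: [0.5189, -0.4316, 0.1351]
ee_rot: [3.138, 0.0, 0.784]
wrist_force: [0.1, 0.5, -0.8]
width: 0.0193
finger_force: 30.0
```

Run:
```python
from h import *
to(.376,-.270,.14)
im=save('top','t1.png'); cv2.imwrite('pics/t1c.png',cv2.resize(im[110:290,360:540,::-1],None,fx=3,fy=3))
print([ (round(d["conf"],2),np.round(d["extent"],1)) for d in robot.find_in("lid_s","top")])
```

```text
[ 0.13  -2.154 -0.057] [ 0.5189 -0.4316  0.1351] 0.784
[(0.92, array([215.2, 172.7,  31.3,  33.3])), (0.8, array([457.6, 208.3,  25.7,  16.5])), (0.78, array([401.8, 181.6,  35.7,  31. ])), (0.74, array([426.4, 134.9,  38.5,  37.9]))]
```

View pics/t1c.png

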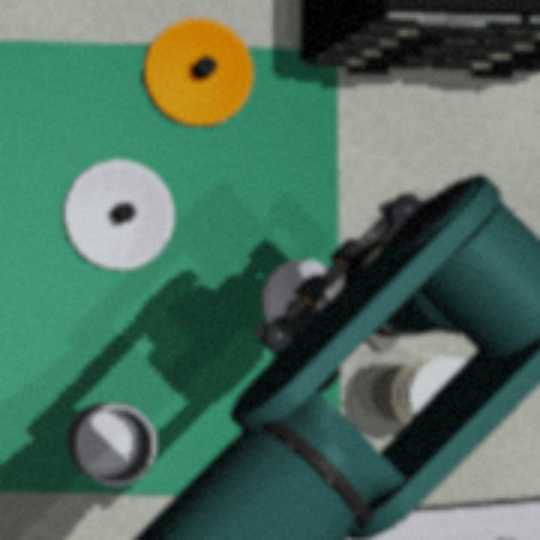

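The white lid lifted clear of the desk at crop (300,290), held by the knob, and jar_s is at crop (112,445). I'll carry it over.

Call:
servo_tool(plan=[[0.05,-0.36,0,0,0,0,10],[0.05,-0.72,0,0,0,0,10],[0.05,-0.72,0,0,0,0,10]])

```text
time: 5.17
tool_pos: [0.4645, -0.3693, 0.1263]
ee_rot: [-3.123, 0.0, 0.785]
wrist_force: [-0.5, 0.2, -1.9]
width: 0.0193
finger_force: 30.0
```

Call:
servo_tool(plan=[[0.05,-0.36,0,0,0,0,10],[0.05,-0.72,0,0,0,0,10],[0.05,-0.72,0,0,0,0,10]])

```text
time: 5.42
tool_pos: [0.4178, -0.3156, 0.128]
ee_rot: [-3.127, 0.0, 0.785]
wrist_force: [0.3, -0.4, -1.3]
width: 0.0196
finger_force: 30.0
```

Call:
servo_tool(plan=[[0.05,-0.3,0,0,0,0,10],[0.05,-0.6,0,0,0,0,10],[0.05,-0.72,0,0,0,0,10],[0.05,-0.72,0,0,0,0,10],[0.05,-0.72,0,0,0,0,10],[0.05,-0.72,0,0,0,0,10]])

```text
time: 5.92
tool_pos: [0.3768, -0.2681, 0.133]
ee_rot: [-3.141, 0.0, 0.784]
wrist_force: [0.1, 0.1, -0.1]
width: 0.0194
finger_force: 30.0
```

Run:
```python
from h import *
to(.377,-.269,.087)
for n,z in(('top',1),('side',1)):
    im=save(n,n+'2.png')
s=cv2.imread('pics/side2.png')[100:280,340:540]; t=cv2.imread('pics/top2.png')[180:330,330:480]
cv2.imwrite('pics/c2.png',np.hstack([cv2.resize(s,(400,360)),cv2.resize(t,(360,360))]))
```

```text
[-0.005  0.008  0.46 ] [ 0.3768 -0.2681  0.133 ] 0.784
```

View pics/c2.png

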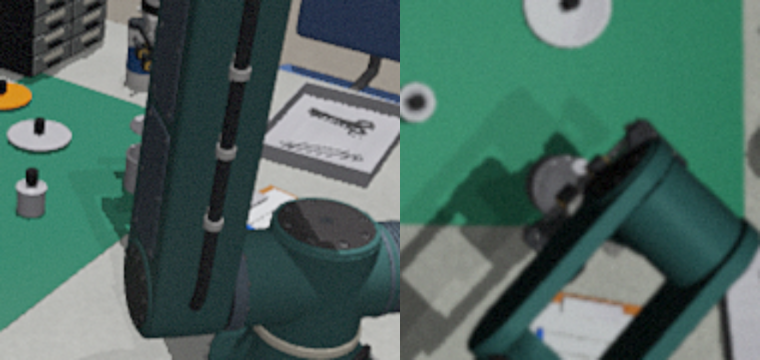

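The carried lid is over jar_s but mostly hidden by the arm, with its left rim visible at about (555,180) in the crop. I'll lower it gently and watch the force.

Call:
servo_tool(plan=[[0,0,0.15,0,0,0,10],[0,0,0.25,0,0,0,10],[0,0,0.32,0,0,0,10],[0,0,0.38,0,0,0,10],[0,0,0.42,0,0,0,10],[0,0,0.44,0,0,0,10],[0,0,0.45,0,0,0,10],[0,0,0.45,0,0,0,10],[0,0,0.45,0,0,0,10]])

```text
time: 6.77
tool_pos: [0.3767, -0.2678, 0.0889]
ee_rot: [3.141, 0.0, 0.784]
wrist_force: [-0.3, 0.3, -0.5]
width: 0.0193
finger_force: 30.0
```

Call:
servo_tool(plan=[[0,0,0.015,0,0,0,10],[0,0,0.025,0,0,0,10],[0,0,0.03,0,0,0,10],[0,0,0.03,0,0,0,10],[0,0,0.03,0,0,0,10]])

```text
time: 7.18
tool_pos: [0.3766, -0.2676, 0.0857]
ee_rot: [3.141, -0.0, 0.784]
wrist_force: [-0.1, 0.5, 0.2]
width: 0.0193
finger_force: 30.0
```

Call:
servo_tool(plan=[[0,0,0,0,0,0,60],[0,0,0,0,0,0,60],[0,0,0,0,0,0,60],[0,0,0,0,0,0,60],[0,0,0,0,0,0,60]])

```text
time: 7.6
tool_pos: [0.3764, -0.2676, 0.0855]
ee_rot: [3.142, 0.0, 0.784]
wrist_force: [-0.4, 0.3, -0.1]
width: 0.0491
finger_force: 0.0
```

Call:
servo_tool(plan=[[0,0,-0.3,0,0,0,60],[0,0,-0.6,0,0,0,60],[0,0,-1,0,0,0,60],[0,0,-1,0,0,0,60],[0,0,-1,0,0,0,60]])

```text
time: 8.02
tool_pos: [0.3777, -0.2687, 0.1886]
ee_rot: [3.135, -0.0, 0.784]
wrist_force: [0.2, -0.3, -0.2]
width: 0.06
finger_force: 0.0
```

Run:
```python
from h import *
to(.6047,-.2788,.10)
```

```text
[1.536 1.668 0.898] [ 0.3777 -0.2687  0.1886] 0.784
```

Call:
servo_tool(plan=[[0.3,0.33,0,0,0,0,60],[0.6,0.65,0,0,0,0,60],[0.77,0.83,0,0,0,0,60],[0.77,0.83,0,0,0,0,60]])

```text
time: 8.35
tool_pos: [0.4927, -0.271, 0.1818]
ee_rot: [-3.138, -0.001, 0.787]
wrist_force: [-0.8, 1.3, -0.9]
width: 0.0603
finger_force: 0.0
```

Call:
servo_tool(plan=[[0.3,0.33,0.2,0,0,0,60],[0.6,0.65,0.5,0,0,0,60],[0.77,0.83,0.8,0,0,0,60],[0.77,0.83,0.8,0,0,0,60],[0.77,0.83,0.8,0,0,0,60],[0.77,0.83,0.8,0,0,0,60]])

```text
time: 8.85
tool_pos: [0.601, -0.2757, 0.1028]
ee_rot: [-3.136, 0.002, 0.785]
wrist_force: [-0.0, 0.8, 1.2]
width: 0.06
finger_force: 0.0
```

Run:
```python
from h import *
to(.6047,-.2788,.034)
t=save('top','top3.png'); m=mask(t)
print(fit('top',m,ld('s',.052)+[(.038,0)],(397,258)))
s=save('side','side3.png')
cv2.imwrite('pics/c3.png',np.hstack([cv2.resize(s[90:270,340:480,::-1],(350,450)),cv2.resize(t[140:290,350:500,::-1],(450,450))]))
```

```text
[0.005 0.052 0.688] [ 0.601  -0.2757  0.1028] 0.785
(array([ 0.3758984 , -0.26866149]), np.float64(0.0))
```

View pics/c3.png

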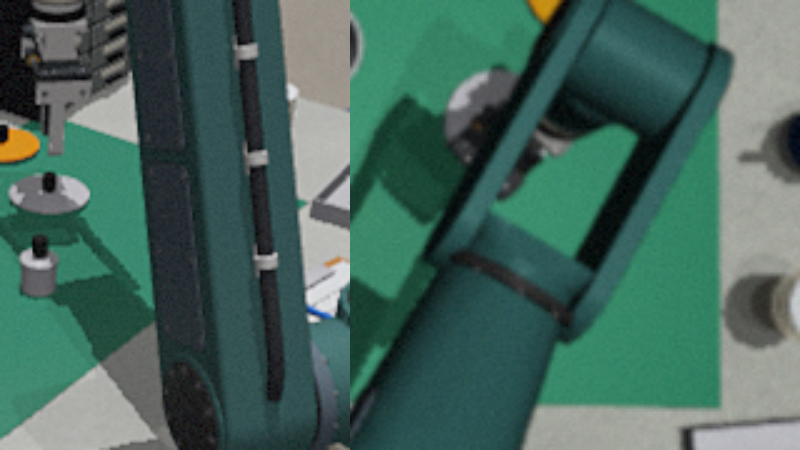

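The gripper stands above lid_l's knob (crop 48,182 in the side view). jar_s is hidden for now. I'll grip the large lid.

Call:
servo_tool(plan=[[0,0.05,0.25,0,0,0,60],[0,0.05,0.45,0,0,0,60],[0,0.05,0.6,0,0,0,60],[0,0.05,0.68,0,0,0,60],[0,0.05,0.68,0,0,0,60],[0,0.05,0.68,0,0,0,60],[0,0.05,0.68,0,0,0,10],[0,0.05,0.68,0,0,0,10],[0,0.05,0.68,0,0,0,10],[0,0.05,0.68,0,0,0,10],[0,0.05,0.68,0,0,0,10],[0,0.05,0.68,0,0,0,10]])

```text
time: 9.95
tool_pos: [0.6063, -0.2798, 0.0377]
ee_rot: [3.141, 0.0, 0.784]
wrist_force: [-0.3, 0.2, 1.3]
width: 0.0235
finger_force: 0.0
```

Call:
servo_tool(plan=[[0,0,0,0,0,0,10],[0,0,0,0,0,0,10],[0,0,0,0,0,0,10]])

```text
time: 10.2
tool_pos: [0.6064, -0.2799, 0.0376]
ee_rot: [3.141, -0.0, 0.784]
wrist_force: [0.8, -0.0, 0.7]
width: 0.0196
finger_force: 30.0
```

Call:
servo_tool(plan=[[0,0,-0.25,0,0,0,10],[0,0,-0.5,0,0,0,10],[0,0,-0.75,0,0,0,10],[0,0,-1,0,0,0,10],[0,0,-1,0,0,0,10],[0,0,-1,0,0,0,10]])

```text
time: 10.7
tool_pos: [0.607, -0.2802, 0.1389]
ee_rot: [3.138, -0.001, 0.784]
wrist_force: [0.1, 0.5, -1.3]
width: 0.0194
finger_force: 30.0
```

Run:
```python
from h import *
to(.3947,.2846,.18)
t=save('top','top4.png'); m=mask(t)
```

```text
[ 2.486 -5.497 -0.428] [ 0.607  -0.2802  0.1389] 0.784
```

Call:
servo_tool(plan=[[0.1,-0.2,-0.2,0,0,0,10],[0.25,-0.55,-0.4,0,0,0,10],[0.41,-0.91,-0.5,0,0,0,10],[0.41,-0.91,-0.5,0,0,0,10]])

```text
time: 11.08
tool_pos: [0.5694, -0.1807, 0.1879]
ee_rot: [-3.138, -0.002, 0.789]
wrist_force: [1.1, 0.2, -0.7]
width: 0.0191
finger_force: 30.0
```

Call:
servo_tool(plan=[[0.14,-0.3,0,0,0,0,10],[0.28,-0.6,0,0,0,0,10],[0.41,-0.91,0,0,0,0,10]])

```text
time: 11.33
tool_pos: [0.534, -0.092, 0.1839]
ee_rot: [-3.137, 0.003, 0.783]
wrist_force: [-0.4, 0.9, -0.6]
width: 0.0191
finger_force: 30.0
```

Call:
servo_tool(plan=[[0.14,-0.3,0,0,0,0,10],[0.28,-0.6,0,0,0,0,10],[0.41,-0.91,0,0,0,0,10]])

```text
time: 11.58
tool_pos: [0.4986, 0.0016, 0.1842]
ee_rot: [-3.138, 0.003, 0.784]
wrist_force: [1.3, 0.8, -1.3]
width: 0.0192
finger_force: 30.0
```

Call:
servo_tool(plan=[[0.14,-0.3,0,0,0,0,10],[0.28,-0.6,0,0,0,0,10],[0.41,-0.91,0,0,0,0,10]])

```text
time: 11.83
tool_pos: [0.4634, 0.0947, 0.1843]
ee_rot: [-3.138, 0.004, 0.784]
wrist_force: [1.0, 0.8, -1.7]
width: 0.0193
finger_force: 30.0
```

Call:
servo_tool(plan=[[0.14,-0.3,0,0,0,0,10],[0.28,-0.6,0,0,0,0,10],[0.41,-0.91,0,0,0,0,10]])

```text
time: 12.08
tool_pos: [0.4282, 0.1879, 0.1844]
ee_rot: [-3.139, 0.005, 0.784]
wrist_force: [0.9, -0.2, -0.8]
width: 0.0195
finger_force: 30.0
```

Call:
servo_tool(plan=[[0.14,-0.3,0,0,0,0,10],[0.28,-0.6,0,0,0,0,10],[0.41,-0.91,0,0,0,0,10],[0.41,-0.91,0,0,0,0,10],[0.41,-0.91,0,0,0,0,10],[0.41,-0.91,0,0,0,0,10]])

```text
time: 12.58
tool_pos: [0.3942, 0.2797, 0.1853]
ee_rot: [-3.141, 0.004, 0.785]
wrist_force: [-0.3, 0.0, -1.1]
width: 0.0192
finger_force: 30.0
```

Run:
```python
from h import *
to(.395,.2849,.1096)
t=save('top','top5.png'); m=mask(t)
print(fit('top',m,ld('s',.052)+[(.038,0)],(397,257)))
s=save('side','side5.png')
cv2.imwrite('pics/c5.png',np.hstack([cv2.resize(s[150:310,200:360,::-1],(400,400)),cv2.resize(t[130:290,280:440,::-1],(400,400))]))
```

```text
[ 0.046 -0.031  0.757] [0.3942 0.2797 0.1853] 0.785
(array([ 0.3755292 , -0.27082155]), np.float64(0.46345905423434486))
```

View pics/c5.png

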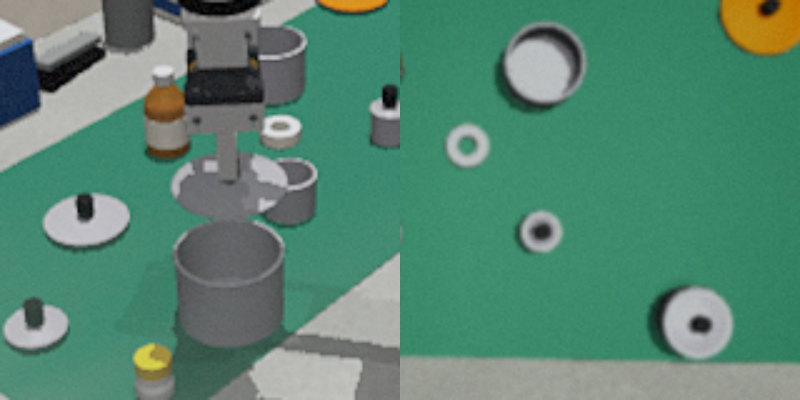

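lid_s sits on jar_s at crop (697,322) and looks centred. lid_l hangs level above jar_l (side crop 230,185 over 230,280). I'll lower it.

Call:
servo_tool(plan=[[0.05,-0.03,0.1,0,0,0,10],[0.05,-0.03,0.25,0,0,0,10],[0.05,-0.03,0.4,0,0,0,10],[0.05,-0.03,0.5,0,0,0,10],[0.05,-0.03,0.58,0,0,0,10],[0.05,-0.03,0.65,0,0,0,10],[0.05,-0.03,0.7,0,0,0,10],[0.05,-0.03,0.72,0,0,0,10],[0.05,-0.03,0.72,0,0,0,10],[0.05,-0.03,0.72,0,0,0,10]])

```text
time: 13.52
tool_pos: [0.3965, 0.2863, 0.1159]
ee_rot: [3.141, -0.001, 0.784]
wrist_force: [0.7, -0.3, -1.0]
width: 0.0194
finger_force: 30.0
```

Run:
```python
from h import *
to(.395,.2849,.1096)
```

```text
[-0.021 -0.001  0.063] [0.3965 0.2863 0.1159] 0.784
```

Call:
servo_tool(plan=[[-0.01,0,0.02,0,0,0,10],[-0.01,0,0.04,0,0,0,10],[-0.01,0,0.055,0,0,0,10],[-0.01,0,0.06,0,0,0,10],[-0.01,0,0.06,0,0,0,10]])

```text
time: 13.93
tool_pos: [0.3954, 0.2854, 0.1095]
ee_rot: [3.141, 0.0, 0.784]
wrist_force: [-1.2, -0.4, -0.5]
width: 0.0192
finger_force: 30.0
```

Call:
servo_tool(plan=[[0,0,0,0,0,0,60],[0,0,0,0,0,0,60],[0,0,0,0,0,0,60],[0,0,0,0,0,0,60],[0,0,0,0,0,0,60]])

```text
time: 14.35
tool_pos: [0.3956, 0.2854, 0.1095]
ee_rot: [3.141, -0.0, 0.784]
wrist_force: [-1.0, -0.5, -1.4]
width: 0.0492
finger_force: 0.0
```

Call:
servo_tool(plan=[[0,0,-0.3,0,0,0,60],[0,0,-0.6,0,0,0,60],[0,0,-0.8,0,0,0,60],[0,0,-0.8,0,0,0,60],[0,0,-0.8,0,0,0,60]])

```text
time: 14.77
tool_pos: [0.3961, 0.2858, 0.1906]
ee_rot: [3.141, -0.003, 0.784]
wrist_force: [-0.3, -1.0, -0.8]
width: 0.0599
finger_force: 0.0
```

Run:
```python
from h import *
to(.5195,.4355,.10); to(.62,.282,.1)
```

```text
[ 1.928 -0.189  0.912] [0.3961 0.2858 0.1906] 0.784
[1.555 1.607 0.912] [0.3961 0.2858 0.1906] 0.784
```

Call:
servo_tool(plan=[[0.35,-0.05,0,0,0,0,60],[0.7,-0.09,0,0,0,0,60],[0.96,-0.09,0,0,0,0,60],[0.96,-0.09,0,0,0,0,60]])

```text
time: 15.1
tool_pos: [0.4582, 0.3614, 0.185]
ee_rot: [-3.14, 0.004, 0.785]
wrist_force: [-0.6, -1.4, -0.0]
width: 0.0596
finger_force: 0.0
```

Call:
servo_tool(plan=[[0.35,-0.05,0.2,0,0,0,60],[0.7,-0.09,0.5,0,0,0,60],[0.96,-0.09,0.8,0,0,0,60],[0.96,-0.09,0.8,0,0,0,60],[0.96,-0.09,0.8,0,0,0,60],[0.96,-0.09,0.8,0,0,0,60]])

```text
time: 15.6
tool_pos: [0.5177, 0.4328, 0.1081]
ee_rot: [-3.141, 0.003, 0.784]
wrist_force: [-0.1, -0.1, 0.9]
width: 0.0599
finger_force: 0.0
```

Run:
```python
from h import *
to(.5195,.4355,.036)
t=save('top','top6.png'); m=mask(t)
s=save('side','side6.png'); ms=mask(s)
print(fit('side',ms,[(.054,0),(.054,.08)]+ld('l',.072)+[(.01,.112)],(291,262),pad=45))
print(fit('side',ms,ld('m')+[(.01,.016),(.01,.04)],(234,239)))
cv2.imwrite('pics/c6.png',np.hstack([cv2.resize(s[160:320,180:340,::-1],(400,400)),cv2.resize(t[130:290,130:290,::-1],(400,400))]))
```

```text
[ 0.034 -0.007  0.721] [0.5177 0.4328 0.1081] 0.784
(array([0.39316718, 0.28588199]), np.float64(0.6318433884692609))
(array([0.61857745, 0.28314711]), np.float64(0.4625240871893691))
```

View pics/c6.png

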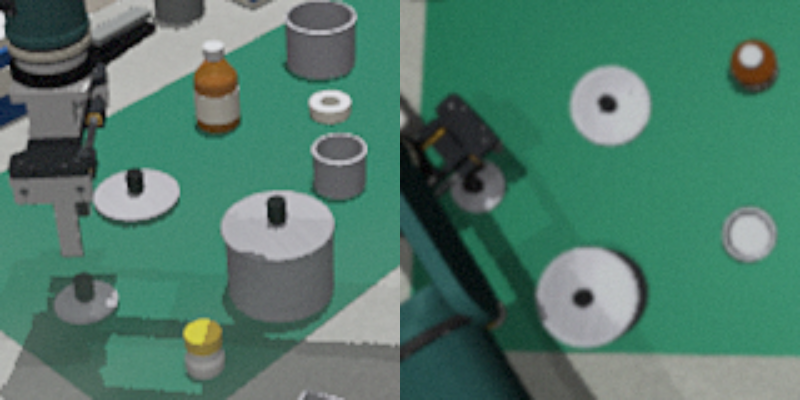

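lid_l is seated level on jar_l (side crop 278,235). The gripper stands over lid_xs (side crop 85,295). I'll grip it.

Call:
servo_tool(plan=[[0.02,-0.01,0.25,0,0,0,60],[0.02,-0.01,0.45,0,0,0,60],[0.02,-0.01,0.6,0,0,0,60],[0.02,-0.01,0.71,0,0,0,60],[0.02,-0.01,0.71,0,0,0,60],[0.02,-0.01,0.71,0,0,0,60],[0.02,-0.01,0.71,0,0,0,10],[0.02,-0.01,0.71,0,0,0,10],[0.02,-0.01,0.71,0,0,0,10],[0.02,-0.01,0.71,0,0,0,10],[0.02,-0.01,0.71,0,0,0,10],[0.02,-0.01,0.71,0,0,0,10]])

```text
time: 16.7
tool_pos: [0.5195, 0.4359, 0.0386]
ee_rot: [3.141, -0.0, 0.784]
wrist_force: [-0.9, -0.3, -0.6]
width: 0.0235
finger_force: 0.1
```

Call:
servo_tool(plan=[[0,0,0,0,0,0,10],[0,0,0,0,0,0,10],[0,0,0,0,0,0,10]])

```text
time: 16.95
tool_pos: [0.5196, 0.4359, 0.0385]
ee_rot: [3.141, -0.0, 0.784]
wrist_force: [0.2, 0.2, 0.7]
width: 0.019
finger_force: 30.0
```

Call:
servo_tool(plan=[[0,0,-0.25,0,0,0,10],[0,0,-0.5,0,0,0,10],[0,0,-0.75,0,0,0,10],[0,0,-1,0,0,0,10],[0,0,-1,0,0,0,10],[0,0,-1,0,0,0,10]])

```text
time: 17.45
tool_pos: [0.5202, 0.4365, 0.1404]
ee_rot: [3.141, -0.004, 0.784]
wrist_force: [0.3, 1.0, -0.3]
width: 0.0191
finger_force: 30.0
```

Run:
```python
from h import *
to(.4693,.1087,.18)
```

```text
[-2.674  1.961 -0.406] [0.5202 0.4365 0.1404] 0.784
```

Call:
servo_tool(plan=[[-0.2,0.15,-0.2,0,0,0,10],[-0.5,0.35,-0.4,0,0,0,10],[-0.89,0.65,-0.4,0,0,0,10],[-0.89,0.65,-0.4,0,0,0,10]])

```text
time: 17.78
tool_pos: [0.5012, 0.322, 0.1771]
ee_rot: [3.14, 0.005, 0.781]
wrist_force: [-0.6, 0.2, -1.0]
width: 0.0194
finger_force: 30.0
```

Call:
servo_tool(plan=[[-0.3,0.22,0,0,0,0,10],[-0.6,0.44,0,0,0,0,10],[-0.89,0.65,0,0,0,0,10]])

```text
time: 18.03
tool_pos: [0.4835, 0.2166, 0.1753]
ee_rot: [-3.139, 0.004, 0.785]
wrist_force: [0.4, 0.2, -0.2]
width: 0.0189
finger_force: 30.0
```

Call:
servo_tool(plan=[[-0.3,0.22,0,0,0,0,10],[-0.6,0.44,0.1,0,0,0,10],[-0.89,0.65,0.4,0,0,0,10],[-0.89,0.65,0.5,0,0,0,10],[-0.89,0.65,0.5,0,0,0,10],[-0.89,0.65,0.5,0,0,0,10]])

```text
time: 18.53
tool_pos: [0.4667, 0.1091, 0.126]
ee_rot: [-3.138, 0.004, 0.783]
wrist_force: [1.2, -0.4, 0.1]
width: 0.0194
finger_force: 30.0
```

Run:
```python
from h import *
to(.4696,.1090,.0805)
s=save('side','side7.png'); cv2.imwrite('pics/c7.png',cv2.resize(s[110:270,230:430,::-1],(750,600)))
```

```text
[0.022 0.023 0.455] [0.4667 0.1091 0.126 ] 0.783
```

View pics/c7.png

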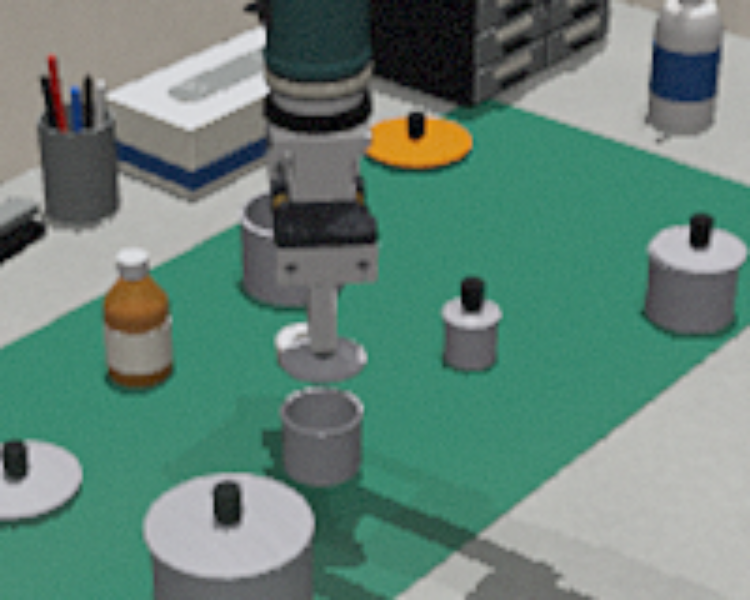

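lid_s is seated level on jar_s (crop 695,250). lid_xs hangs just above jar_xs (crop 322,355 over 322,410). I'll lower and release it.

Call:
servo_tool(plan=[[0.02,0.02,0.1,0,0,0,10],[0.02,0.02,0.2,0,0,0,10],[0.02,0.02,0.28,0,0,0,10],[0.02,0.02,0.35,0,0,0,10],[0.02,0.02,0.4,0,0,0,10],[0.02,0.02,0.42,0,0,0,10],[0.02,0.02,0.42,0,0,0,10],[0.02,0.02,0.42,0,0,0,10]])

```text
time: 19.25
tool_pos: [0.471, 0.1093, 0.0866]
ee_rot: [3.141, -0.0, 0.784]
wrist_force: [0.3, 0.2, 0.0]
width: 0.0193
finger_force: 30.0
```

Run:
```python
from h import *
to(.4696,.1090,.0805)
```

```text
[-0.012 -0.008  0.061] [0.471  0.1093 0.0866] 0.784
```

Call:
servo_tool(plan=[[-0.01,-0.01,0.02,0,0,0,10],[-0.01,-0.01,0.04,0,0,0,10],[-0.01,-0.01,0.055,0,0,0,10],[-0.01,-0.01,0.06,0,0,0,10],[-0.01,-0.01,0.06,0,0,0,10]])

```text
time: 19.67
tool_pos: [0.4695, 0.1092, 0.0805]
ee_rot: [3.141, -0.0, 0.784]
wrist_force: [0.3, 0.1, -0.2]
width: 0.0191
finger_force: 30.0
```

Call:
servo_tool(plan=[[0,0,0,0,0,0,60],[0,0,0,0,0,0,60],[0,0,0,0,0,0,60],[0,0,0,0,0,0,60],[0,0,0,0,0,0,60]])

```text
time: 20.08
tool_pos: [0.4696, 0.1092, 0.0805]
ee_rot: [3.141, -0.0, 0.784]
wrist_force: [0.2, 0.6, 0.4]
width: 0.049
finger_force: 0.0
```

Call:
servo_tool(plan=[[0,0,-0.3,0,0,0,60],[0,0,-0.6,0,0,0,60],[0,0,-1,0,0,0,60],[0,0,-1,0,0,0,60],[0,0,-1,0,0,0,60]])

```text
time: 20.5
tool_pos: [0.4714, 0.1095, 0.1838]
ee_rot: [3.137, -0.005, 0.784]
wrist_force: [-0.1, 0.4, -0.6]
width: 0.0598
finger_force: 0.0
```

Run:
```python
from h import *
to(.62,.282,.1)
```

```text
[ 2.266 -0.175  0.849] [0.4714 0.1095 0.1838] 0.784
```

Call:
servo_tool(plan=[[0.25,-0.02,0,0,0,0,60],[0.5,-0.04,0,0,0,0,60],[0.75,-0.06,0,0,0,0,60]])

```text
time: 20.75
tool_pos: [0.518, 0.1668, 0.1787]
ee_rot: [-3.14, 0.002, 0.783]
wrist_force: [0.6, 0.0, 0.0]
width: 0.0601
finger_force: 0.0
```

Call:
servo_tool(plan=[[0.25,-0.02,0,0,0,0,60],[0.5,-0.04,0,0,0,0,60],[0.75,-0.06,0,0,0,0,60]])

```text
time: 21.0
tool_pos: [0.567, 0.2244, 0.178]
ee_rot: [-3.14, 0.003, 0.784]
wrist_force: [0.1, 0.8, -0.1]
width: 0.0601
finger_force: 0.0
```

Call:
servo_tool(plan=[[0.3,-0.02,0.2,0,0,0,60],[0.55,-0.04,0.4,0,0,0,60],[0.77,-0.06,0.7,0,0,0,60],[0.77,-0.06,0.75,0,0,0,60],[0.77,-0.06,0.75,0,0,0,60],[0.77,-0.06,0.75,0,0,0,60]])

```text
time: 21.5
tool_pos: [0.6165, 0.2816, 0.1038]
ee_rot: [-3.14, 0.003, 0.784]
wrist_force: [-0.4, -0.2, 1.4]
width: 0.06
finger_force: 0.0
```

Run:
```python
from h import *
to(.62,.282,.038)
```

```text
[0.03  0.023 0.658] [0.6165 0.2816 0.1038] 0.784
```

Call:
servo_tool(plan=[[0.02,0.02,0.25,0,0,0,60],[0.02,0.02,0.45,0,0,0,60],[0.02,0.02,0.58,0,0,0,60],[0.02,0.02,0.65,0,0,0,60],[0.02,0.02,0.65,0,0,0,60],[0.02,0.02,0.65,0,0,0,60],[0.02,0.02,0.65,0,0,0,10],[0.02,0.02,0.65,0,0,0,10],[0.02,0.02,0.65,0,0,0,10],[0.02,0.02,0.65,0,0,0,10],[0.02,0.02,0.65,0,0,0,10],[0.02,0.02,0.65,0,0,0,10]])

```text
time: 22.5
tool_pos: [0.6204, 0.2824, 0.0406]
ee_rot: [3.141, -0.0, 0.784]
wrist_force: [-0.4, -0.1, -0.3]
width: 0.0234
finger_force: 0.0
```

Call:
servo_tool(plan=[[0,0,0,0,0,0,10],[0,0,0,0,0,0,10],[0,0,0,0,0,0,10]])

```text
time: 22.75
tool_pos: [0.6205, 0.2822, 0.0406]
ee_rot: [3.141, -0.0, 0.784]
wrist_force: [0.3, -1.2, 0.5]
width: 0.0192
finger_force: 30.0
```

Call:
servo_tool(plan=[[0,0,-0.25,0,0,0,10],[0,0,-0.5,0,0,0,10],[0,0,-0.75,0,0,0,10],[0,0,-1,0,0,0,10],[0,0,-1,0,0,0,10],[0,0,-1,0,0,0,10]])

```text
time: 23.25
tool_pos: [0.6211, 0.2827, 0.1419]
ee_rot: [3.14, -0.003, 0.784]
wrist_force: [-0.3, -0.2, -1.8]
width: 0.0193
finger_force: 30.0
```

Run:
```python
from h import *
to(.6745,-.087,.21)
im=save('side','side8.png'); save('top','top8.png')
```

```text
[-2.231  2.995 -0.684] [0.6211 0.2827 0.1419] 0.784
```

Call:
servo_tool(plan=[[0,0,-0.35,0,0,0,10],[0,0,-0.65,0,0,0,10],[0,0,-0.65,0,0,0,10]])

```text
time: 23.6
tool_pos: [0.622, 0.2829, 0.21]
ee_rot: [3.138, -0.007, 0.784]
wrist_force: [-0.0, 0.5, 1.0]
width: 0.0192
finger_force: 30.0
```

Call:
servo_tool(plan=[[-0.15,0.2,0,0,0,0,10],[-0.35,0.47,0,0,0,0,10],[-0.56,0.75,0,0,0,0,10]])

```text
time: 23.85
tool_pos: [0.6325, 0.1896, 0.2018]
ee_rot: [-3.139, 0.004, 0.787]
wrist_force: [0.3, -1.2, -0.9]
width: 0.019
finger_force: 30.0
```

Call:
servo_tool(plan=[[-0.19,0.25,0,0,0,0,10],[-0.37,0.5,0,0,0,0,10],[-0.56,0.75,0,0,0,0,10]])

```text
time: 24.1
tool_pos: [0.646, 0.0956, 0.2017]
ee_rot: [-3.138, 0.004, 0.784]
wrist_force: [0.2, -0.5, -1.4]
width: 0.0194
finger_force: 30.0
```

Call:
servo_tool(plan=[[-0.19,0.25,0,0,0,0,10],[-0.37,0.5,0,0,0,0,10],[-0.56,0.75,0,0,0,0,10]])

```text
time: 24.35
tool_pos: [0.6593, 0.003, 0.2017]
ee_rot: [-3.138, 0.003, 0.784]
wrist_force: [0.6, 0.2, -0.9]
width: 0.0195
finger_force: 30.0
```

Call:
servo_tool(plan=[[-0.19,0.25,0,0,0,0,10],[-0.37,0.5,0.2,0,0,0,10],[-0.5,0.67,0.4,0,0,0,10],[-0.56,0.75,0.6,0,0,0,10],[-0.56,0.75,0.6,0,0,0,10],[-0.56,0.75,0.6,0,0,0,10],[-0.56,0.75,0.6,0,0,0,10]])

```text
time: 24.93
tool_pos: [0.6734, -0.0873, 0.1449]
ee_rot: [-3.14, 0.0, 0.785]
wrist_force: [0.6, -0.7, -1.1]
width: 0.0192
finger_force: 30.0
```

Run:
```python
from h import *
to(.675,-.087,.1026)
s=save('side','side9.png'); t=save('top','top9.png')
cv2.imwrite('pics/c9.png',np.hstack([cv2.resize(s[100:260,240:400,::-1],(400,400)),cv2.resize(t[110:270,240:400,::-1],(400,400))]))
```

```text
[0.013 0.01  0.422] [ 0.6734 -0.0873  0.1449] 0.785
```

View pics/c9.png

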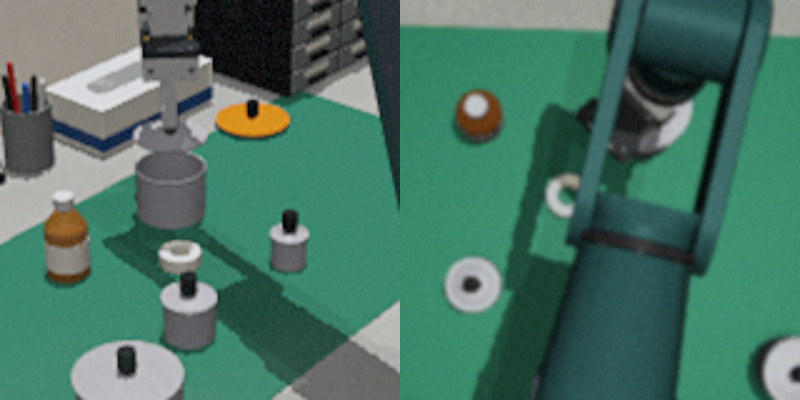

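lid_xs is seated (crop 190,300). lid_m hangs above jar_m at matching columns, both about 171, and the bottle is upright. I'll lower it.

Call:
servo_tool(plan=[[0.01,0.01,0.1,0,0,0,10],[0.01,0.01,0.2,0,0,0,10],[0.01,0.01,0.28,0,0,0,10],[0.01,0.01,0.33,0,0,0,10],[0.01,0.01,0.37,0,0,0,10],[0.01,0.01,0.39,0,0,0,10],[0.01,0.01,0.39,0,0,0,10],[0.01,0.01,0.39,0,0,0,10]])

```text
time: 25.7
tool_pos: [0.6751, -0.0884, 0.1066]
ee_rot: [3.141, -0.0, 0.784]
wrist_force: [-0.5, -1.0, -0.6]
width: 0.0191
finger_force: 30.0
```

Run:
```python
from h import *
to(.675,-.087,.1026)
```

```text
[ 0.009 -0.011  0.04 ] [ 0.6751 -0.0884  0.1066] 0.784
```

Call:
servo_tool(plan=[[0.01,-0.01,0.015,0,0,0,10],[0.01,-0.01,0.03,0,0,0,10],[0.01,-0.01,0.04,0,0,0,10],[0.01,-0.01,0.04,0,0,0,10],[0.01,-0.01,0.04,0,0,0,10]])

```text
time: 26.12
tool_pos: [0.6751, -0.0869, 0.1026]
ee_rot: [3.141, -0.0, 0.784]
wrist_force: [0.7, -0.3, 0.1]
width: 0.0192
finger_force: 30.0
```

Call:
servo_tool(plan=[[0,0,0,0,0,0,60],[0,0,0,0,0,0,60],[0,0,0,0,0,0,60],[0,0,0,0,0,0,60],[0,0,0,0,0,0,60]])

```text
time: 26.53
tool_pos: [0.6751, -0.0869, 0.1026]
ee_rot: [3.141, -0.0, 0.784]
wrist_force: [-0.9, -0.1, 0.5]
width: 0.0489
finger_force: 0.0
```

Call:
servo_tool(plan=[[0,0,-0.3,0,0,0,60],[0,0,-0.6,0,0,0,60],[0,0,-1,0,0,0,60],[0,0,-1,0,0,0,60],[0,0,-1,0,0,0,60]])

```text
time: 26.95
tool_pos: [0.6768, -0.0872, 0.2074]
ee_rot: [3.134, -0.005, 0.784]
wrist_force: [0.7, 1.0, -1.3]
width: 0.0603
finger_force: 0.0
```

Call:
servo_tool(plan=[[-0.3,-0.3,0,0,0,0,60],[-0.6,-0.6,0,0,0,0,60],[-0.9,-0.9,0,0,0,0,60],[-0.9,-0.9,0,0,0,0,60]])

```text
time: 27.28
tool_pos: [0.5393, -0.0855, 0.1979]
ee_rot: [-3.131, 0.007, 0.783]
wrist_force: [-0.7, -0.7, -0.4]
width: 0.06
finger_force: 0.0
```

Call:
servo_tool(plan=[[-0.3,-0.3,0,0,0,0,60],[-0.6,-0.6,0,0,0,0,60],[-0.9,-0.9,0,0,0,0,60],[-0.9,-0.9,0,0,0,0,60],[-0.9,-0.9,0,0,0,0,60],[-0.9,-0.9,0,0,0,0,60]])

```text
time: 27.78
tool_pos: [0.4211, -0.0866, 0.2023]
ee_rot: [3.141, -0.001, 0.784]
wrist_force: [-0.1, -0.8, 0.2]
width: 0.0601
finger_force: 0.0
```

Run:
```python
from h import *
s=save('side','side10.png'); t=save('top','top10.png')
cv2.imwrite('pics/c10.png',np.hstack([cv2.resize(s[120:320,240:440,::-1],(400,400)),cv2.resize(t[110:290,180:420,::-1],(400,300)).copy() if 0 else cv2.resize(t[120:280,190:350,::-1],(400,400))]))
# knob tops -> lid centres, against rim-height flange fit
m=mask(t)
for k,uv in dict(xs=(270,224),s=(397,256),m=(338,156),l=(208,248)).items():
    h=JAR[k][1]; print(k,*fit('top',m,ld(k,h-.008),uv,pad=28))
```

```text
xs [0.46931694 0.10795059] 0.9087536822198785
s [ 0.37409561 -0.27096709] 0.5096191245549472
m [ 0.67386522 -0.08722354] 0.9070043529877325
l [0.3955825  0.28242136] 0.8961467809657103
```

View pics/c10.png

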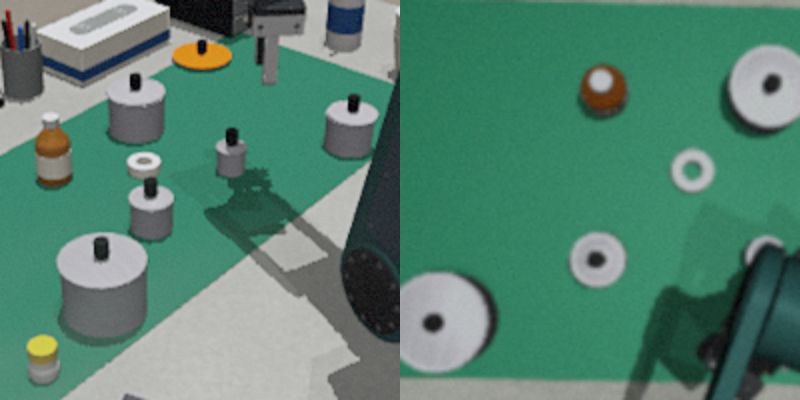

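All four lids sit level and centred on their jars (side crop: m 136,100; s 351,125; xs 151,205; l 102,275). The bottle and closed jar haven't moved, and the gripper is clear. I'll hand it in.

```bash
python3 -c "
from bench import robot
print(robot.close_job())"
```

```text
the job is handed in; nothing more can be done
None
```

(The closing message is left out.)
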